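# Hold a lapped block in the corner of a drilling jig

### The arm

A 6-joint arm with a two-finger parallel gripper is mounted at the origin on a cart in front of the work surface, level with it; the furniture and walls round the work are solid. World frame = base frame: x ahead of the robot, y to its left, z up, the work surface at z = 0. Lengths are in mm, angles in rad, forces in N, time in s.
With the tool pointing down it reaches from about 400 to 925 mm from the base axis. Payload 12.5 kg.
Tool frame: the origin (TCP) lies between the finger pads, 19 mm behind the fingertips; this is the grasp point; z points along the fingers, y is the line along which they close (so a half turn about z gives the same grasp; the last joint's range is limited). The gripper opens to 95 mm and grips with 3 to 60 N. Pads are 20 mm wide; open, the fingers measure 119 mm over their backs; the gripper's body (75 mm by 180 mm) begins 59 mm behind the grasp point.
Start: joints at [1.026, 0.491, 1.559, -0, 1.092, -0.106], TCP at [265.519, 565.813, 233.461] pointing down, gripper open.
Joint ranges: [-3.1, 3.1], [-0.84, 2.19], [0.05, 2.79], [-1.13, 4.28], [0.06, 2.93], [-2.69, 2.69]. Speed limits (rad/s): [2.22, 2.22, 2.79, 3.14, 3.14, 3.14].

### API

Orientations are given as a unit quaternion [x, y, z, w].
In Python, from workcell import r, viewer, workorder gives the robot as it stands.
- The arm moves only by the shell command python3 -m crank 'ROWS' [FORCE]. ROWS is a JSON list of rows, 1 to 5 of them, each of 7 numbers: the opening from 0.0 (shut) to 1.0 (fully open), then dx, dy, dz in mm, then a rotation vector rx, ry, rz in rad; each row is the pose to reach, as a shift and turn from the pose commanded when the command began, along the tool's axes at that moment; what a row does not reach only later rows make up. A row lasts 1/12 s, in which the tool goes at most 41.7 mm and 0.125 rad, less where a joint would pass 70% of its speed; a pose out of reach is approached as far as the arm can. The fingers move at their own pace and stop on an object; FORCE is the grip in N (left out, the last holds). Time passes only in rows, so rows that do not move let the fingers close. It prints the time, the measured TCP pose, the force, the opening and the grip force at its end.
- r.get_obs(): the state, without advancing time (a new reading comes with each control period).
- viewer.grab_frame(name): name is "scene" or "top" or "wrist"; returns the picture (384x512x3 uint8, red, green, blue); there is no depth.
- viewer.camera_info(name): a dict with "fx", "fy", "cx", "cy" (pixels), "k1" (the pictures are not rectified: a ray, as slopes to the right and down, at radius r is drawn at 1 + k1 r^2 times it, then the intrinsics apply), "T" (4x4, takes a point from camera to world coordinates). Camera axes: x right, y down, z forward; pixel columns grow to the right and rows downward; lengths in mm; the calibration is good to about 2 mm. A picture is of the moment at which its call begins: read the wrist's pose just before it. camera_info takes no time and is no camera call; for the wrist camera it gives the pose at the moment of the call.
- workorder.job_done(): hands the job in; it is judged then, once.
The state is a dict: "clock": time; "q": joint angles; "dq": joint speeds; "joint_efforts": joint torques, N m; "ee_pos": TCP position; "tcp_rot": TCP orientation; "force": force on the tool from outside, world axes, zero at the start; "wrist_torque": the same for the moment, N m; "finger_gap": opening from 0.0 (shut) to 1.0 (fully open); "gripper_force": force on a finger pad.
Only numpy, scipy, OpenCV 4.12 (cv2) and the standard library are available. Lean on these libraries where they do the work, as an engineer would, in place of code of your own. Each camera call takes 0.05 s, during which the arm holds its last target. There are 200 camera calls.

### The job

Pick the small beech block with the stepped, half-lapped end out of the parts crate and lay it flat on the drilling jig with the step facing up and its thin tongue pushed in under the steel bush plate. Press it firmly into the corner, so that the tongue's end touches the end fence and the block's long side lies flush along the side fence, and finish while still gripping it and pressing it against both fences: a workmate will drill it there, so do not let go. The rest stays in the crate, and the things standing on the bench stay where they are.

Things in the scene. Friction and masses are not known exactly. Their poses are not given: they have to be found in the camera images.
- lapped_block: The work: light beech block 80 mm long (x), 34 wide (y), 44 high (z), 70 to 140 g, with a step cut in its top: full height from x = -40 to +8 mm, but only the lower 18 mm remain from x = +8 to +40 mm (the tongue). Origin: centre of the underside; x to the tongue's end, z up. It lies in the crate on its underside, tongue roughly to the crate's +x.
- tongue_corner (a point): Point on lapped_block at the bottom edge of the tongue's end on the +y side (block x = +40, y = +17, z = 0 mm); it belongs in the jig's corner.
- heel_corner (a point): Point on lapped_block at the bottom edge of the thick end on the +y side (block x = -40, y = +17, z = 0 mm).
- plain_block: A plain beech block of the same 80 x 34 x 44 mm size but with no step; not wanted. It lies in the crate beside the other, either side. Origin at the centre of its underside.
- crate: Open wooden parts crate, fixed, 125 mm (x) by 190 mm (y), 55 mm high, walls and floor 8 mm. Origin: centre of the underside. The two blocks lie on its floor about 38 mm to either side of its centre, long sides roughly along its x. A dowel offcut lies between them, a chalk stub and a thin wooden offcut at its y ends, all under 20 mm high.
- drill_jig: Drilling jig screwed to the bench: plywood bed 114 mm (x) by 90 mm (y), 15 mm thick, with a low dark-wood side fence along its +y edge, a dark-wood end fence along its +x edge and a steel bush plate with a drill bush over the corner between them. Origin: centre of the bed's underside.
- jig_corner (a point): Inner corner where both fence faces meet the bed's top (jig x = +41, y = +29, z = +15 mm), axes as drill_jig: x points into the end fence, y into the side fence, z = 0 is the bed's top. The block seated has its x along this x, its tongue_corner at this point and its centre at jig x = +1, y = +12 mm.
- side_fence: Dark wooden strip, 12 mm high over the bed, 16 mm thick, from jig x = -57 to +35 mm; its working face looks to jig -y, at jig y = +29 mm. Part of the jig, rigid; the origin is that of drill_jig. The block slides on bed and fences with friction of about 0.5 to 0.7, which alone can bear part of a push: meet this fence first, then slide along it to the end fence.
- end_fence: Dark wooden strip, 22 mm high over the bed, 16 mm thick, from jig y = -31 to +45 mm; its working face looks to jig -x, at jig x = +41 mm. Part of the jig, rigid; the origin is that of drill_jig.
- dowel_offcut: Round dowel offcut, 101 mm long, 16 mm thick, lying in the crate between the blocks; origin at the centre of its underside.
- wax_tin: Low round tin, 84 mm across, 32 mm high, loose on the bench right of the work; leave it alone.
- sanding_block: Cork sanding block, 123 x 86 x 31 mm, loose on the bench further right; leave it alone.
- tape_measure: Tape measure, 71 x 86 x 64 mm, loose on the bench, furthest right; leave it alone.
- grip_point (a point): Point in the full-height part of lapped_block to put the TCP: block x = -16, y = 0, z = +39 mm. Grip there across the 34 mm width; fingertips that stay 16 mm or more over the underside pass above the side fence and the low clutter.
- bush_plate: Steel plate 38 x 50 x 6 mm on top of the end fence, part of the jig. It covers jig x = +17 to +55, y = -11 to +39 mm, so it reaches 24 mm over the bed; its underside is 22 mm over the bed and the 18 mm tongue slides under it with 4 mm to spare. With its bush it ends 33 mm over the bed. Origin: centre of its underside; axes as drill_jig.

How it is judged (in metres and radians):
On the way, in this order (a step that is already met when the one before it is completed fails the run):
1. the lapped block is held in the gripper above the crate's rim (height (world z) of lapped_block above 0.06 m and contact force between the fingers and lapped_block above 1 N), for 0.2 s.
2. the block lies low over the jig's bed with its tongue at least 10 mm under the bush plate (x of tongue_corner in the frame of jig_corner above -0.014 m and y of tongue_corner in the frame of jig_corner above -0.025 m and z of tongue_corner in the frame of jig_corner below 0.006 m and angle between the x axis of lapped_block and the x axis of drill_jig, either way round below 0.25 rad), for 0.1 s.
At the end, for the whole second after the job is handed in: The lapped block lies flat on the bed (within 3 mm, 0.06 rad), tongue end within 2 mm of the end fence, side within 2 mm (heel 2.5 mm) of the side fence, at rest, gripped with over 3 N and pressed on each fence with over 2 N through the last second (x of tongue_corner in the frame of jig_corner above -0.002 m and y of tongue_corner in the frame of jig_corner above -0.002 m and y of heel_corner in the frame of jig_corner above -0.0025 m and z of each of tongue_corner, heel_corner in the frame of jig_corner below 0.003 m and angle between lapped_block's own z axis and vertical below 0.06 rad and contact force between lapped_block and end_fence above 2 N and contact force between lapped_block and side_fence above 2 N and contact force between the fingers and lapped_block above 3 N and linear speed of lapped_block below 0.01 m/s); the arm keeps its last pose, push and grip.
It fails at once if the plain block or the dowel leaves the crate (height (world z) of any of plain_block, dowel_offcut above 0.06 m or horizontal distance between any of plain_block, dowel_offcut and crate above 0.1 m).
It fails at once if a thing on the bench is moved more than 3 cm (distance of any of wax_tin, sanding_block, tape_measure from where it was at the start of the episode above 0.03 m).
It also fails if it takes over 45 s, if anything falls off the work surface, if the arm or the gripper's body presses on something with over 40 N, if the wrist force passes 120 N, or if a joint passes its speed limit or range.

## Working session

There is one attempt and no reset: what is moved stays moved. The work goes in short steps, Python scripts to look and compute and a shell command to move; the robot and the scene stay as the last step left them, time stands still between calls to the robot, and variables do not carry over. Pictures are saved under pics/ and viewed, at most 10 in all, crops included, and the job is handed in when it is done.

```bash
ls; mkdir -p pics
python3 - <<'E'
from workcell import r, viewer
import cv2,numpy as np
o=r.get_obs();print(o['clock'],o['ee_pos'],o['tcp_rot'],o['finger_gap'])
for n in("top","scene"):
    cv2.imwrite(f'pics/{n}0.png',cv2.resize(viewer.grab_frame(n)[...,::-1],(800,600)))
    i=viewer.camera_info(n);print(n,i['fx'],i['cx'],i['cy'],i['k1'],np.round(i['T'],3).tolist())
E
```

```text
pics
0.0 [265.38908744 565.61228287 232.86786983] [ 2.17641537e-01  9.76028620e-01 -5.11203541e-04 -1.79102435e-04] 0.9972947908493772
top 444.9994321961453 262.19559776896233 194.89026639163475 -0.01919639883257427 [[0.029, -0.994, 0.102, 409.003], [-0.999, -0.031, -0.021, 13.362], [0.024, -0.101, -0.995, 1143.28], [0.0, 0.0, 0.0, 1.0]]
scene 348.785715148544 253.41339333217465 191.3367176971851 -0.07410489081000891 [[0.793, -0.467, 0.391, 146.938], [-0.609, -0.613, 0.503, -526.063], [0.005, -0.637, -0.771, 850.904], [0.0, 0.0, 0.0, 1.0]]
```

View pics/top0.png

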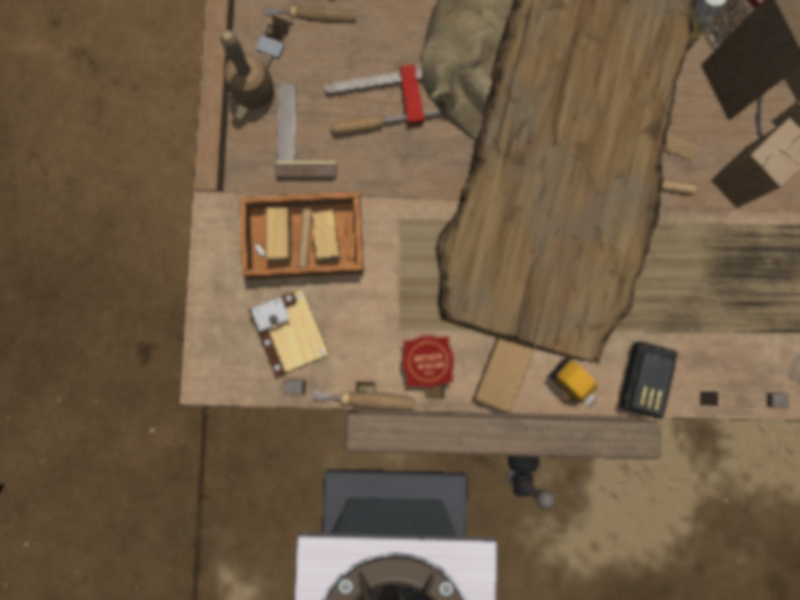

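View pics/scene0.png

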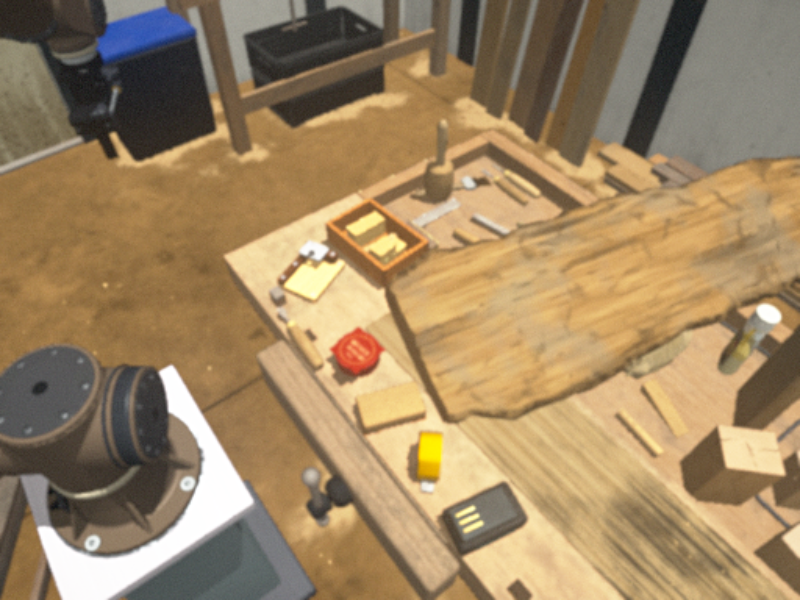

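The top view shows the crate at about (302,235) with two blocks, and the jig at about (288,333) with its corner plate at (270,314). In the scene view, the right-hand block (388,247) looks stepped. I'll set up ray-casting and plan a wrist look.

```bash
cat > h.py <<'E'
import numpy as np, cv2
from scipy.spatial.transform import Rotation as R
from workcell import r, viewer
def cast(info,uv,z):
    "pixels (native 512x384) -> world points on plane z"
    uv=np.atleast_2d(np.asarray(uv,float)); d=(uv-[info['cx'],info['cy']])/[info['fx'],info['fy']]
    s=d.copy()
    for _ in range(10): s=d/(1+info['k1']*(s**2).sum(1,keepdims=True))
    T=np.array(info['T']); w=np.c_[s,np.ones(len(s))]@T[:3,:3].T; c=T[:3,3]
    return c+w*((z-c[2])/w[:,2:])
def proj(info,P):
    T=np.array(info['T']); p=(np.atleast_2d(P)-T[:3,3])@T[:3,:3]; s=p[:,:2]/p[:,2:]
    return s*(1+info['k1']*(s**2).sum(1,keepdims=True))*[info['fx'],info['fy']]+[info['cx'],info['cy']]
def plan(P,yaw=None):
    """shift (tool axes) and rz (tool frame) to bring TCP to world P, pointing down, tool y axis along +-yaw"""
    o=r.get_obs(); Q=R.from_quat(o['tcp_rot']); d=Q.inv().apply(np.array(P)-o['ee_pos'])
    print('t',round(o['clock'],2),'tcp',np.round(o['ee_pos'],1),'shift',np.round(d,1),end=' ')
    yv=Q.as_matrix()[:,1]; print('tool y yaw',np.round(np.arctan2(yv[1],yv[0]),3),'zaxis',np.round(Q.as_matrix()[:,2],3))
    if yaw is not None:
        G=np.array([[np.sin(yaw),np.cos(yaw),0],[-np.cos(yaw),np.sin(yaw),0],[0,0,-1]]).T.copy()
        G=np.c_[np.cross([np.cos(yaw),np.sin(yaw),0],[0,0,-1]),[np.cos(yaw),np.sin(yaw),0],[0,0,-1]]
        print('rotvec',np.round((Q.inv()*R.from_matrix(G)).as_rotvec(),3))
E
python3 - <<'E'
from h import *
i=viewer.camera_info("top"); s=.64
print('crate rim',cast(i,np.array([[242,197],[358,193],[362,270],[245,276]])*s,55).round(0).tolist())
print('jig bed',cast(i,np.array([[250,318],[302,291],[327,353],[277,377]])*s,20).round(0).tolist())
w=viewer.camera_info("wrist"); Q=R.from_quat(r.get_obs()['tcp_rot']); T=np.array(w['T'])
print(w['fx'],'cam in tool',Q.inv().apply(T[:3,3]-r.get_obs()['ee_pos']).round(1),(Q.as_matrix().T@T[:3,:3]).round(2).tolist())
plan([560,250,300],0)
E
```

```text
crate rim [[684.0, 262.0, 55.0], [697.0, 78.0, 55.0], [573.0, 67.0, 55.0], [557.0, 250.0, 55.0]]
jig bed [[494.0, 246.0, 20.0], [541.0, 165.0, 20.0], [442.0, 120.0, 20.0], [401.0, 198.0, 20.0]]
285.91220713689586 cam in tool [  78.    -0.9 -152.1] [[-0.0, -0.96, -0.28], [1.0, -0.0, -0.0], [-0.0, -0.28, 0.96]]
t 0.1 tcp [265.4 565.6 232.9] shift [-400.8 -160.6  -67. ] tool y yaw 1.132 zaxis [-0.001 -0.001 -1.   ]
rotvec [-1.000e-03  0.000e+00  1.132e+00]
```

```bash
T='[1,-402,-232,-37,0,0,0]'; python3 -m crank '[[1,-34,-20,-3,0,0,0],[1,-68,-40,-6,0,0,0],[1,-102,-60,-9,0,0,0],[1,-136,-80,-12,0,0,0],[1,-170,-100,-15,0,0,0]]'
python3 -m crank '[[1,-34,-20,-3,0,0,0],[1,-68,-40,-6,0,0,0],[1,-102,-60,-9,0,0,0],[1,-136,-80,-12,0,0,0],[1,-170,-100,-15,0,0,0]]'
python3 -m crank '[[1,-31,-16,-3,0,0,-0.11],[1,-62,-32,-6,0,0,-0.22],[1,-62,-32,-6,0,0,-0.33],[1,-62,-32,-6,0,0,-0.44],[1,-62,-32,-6,0,0,-0.53]]'
python3 -m crank '[[1,0,0,0,0,0,0],[1,0,0,0,0,0,0]]'
python3 - <<'E'
from h import *
plan([530,185,270],1.66)
i=viewer.camera_info("wrist");f=viewer.grab_frame("wrist")
np.save('w1.npy',f); np.save('w1T.npy',i,allow_pickle=True)
cv2.imwrite('pics/w1.png',cv2.resize(f[...,::-1],(800,600),interpolation=cv2.INTER_CUBIC))
E
```

```text
clock: 0.52
ee_pos: [377.4, 401.4, 248.4]
tcp_rot: [0.217, 0.976, -0.0, -0.0]
force: [-0.0, 0.4, -0.0]
finger_gap: 0.996
gripper_force: 0.0
clock: 0.93
ee_pos: [489.0, 238.5, 263.5]
tcp_rot: [0.218, 0.976, -0.0, -0.0]
force: [0.4, 0.5, 0.3]
finger_gap: 1.0
gripper_force: 0.0
clock: 1.35
ee_pos: [531.1, 184.2, 269.1]
tcp_rot: [-0.048, 0.999, 0.0, -0.0]
force: [0.4, -0.2, -0.2]
finger_gap: 0.998
gripper_force: 0.0
clock: 1.52
ee_pos: [530.8, 185.0, 269.3]
tcp_rot: [-0.044, 0.999, 0.0, -0.0]
force: [-1.2, 1.0, -0.2]
finger_gap: 1.001
gripper_force: 0.0
t 1.52 tcp [530.8 185.  269.3] shift [ 0.8  0.1 -0.7] tool y yaw 1.659 zaxis [-0.  0. -1.]
rotvec [ 0.    -0.    -0.001]
```

View pics/w1.png

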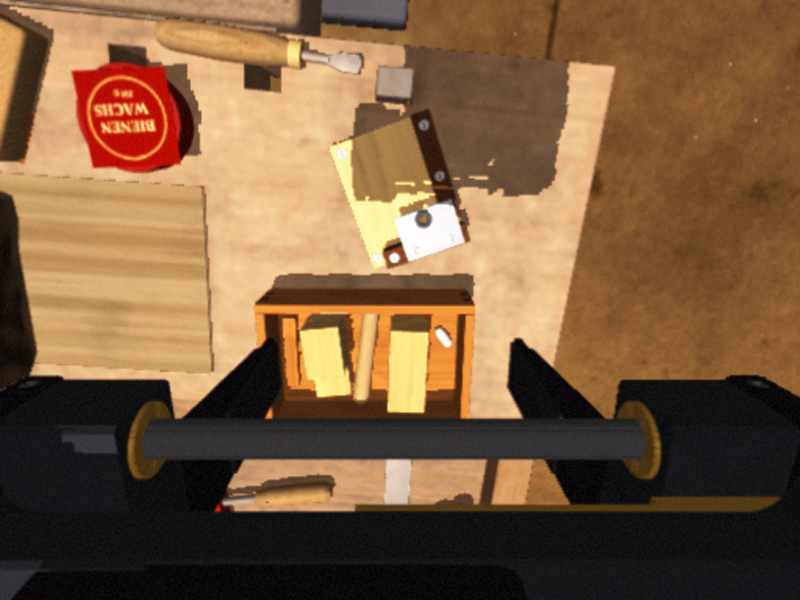

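Seen here: the crate spans about (258–472, 290–415), the blocks sit at (323,357) and (408,362), the jig plate is at (432,230), and the jig bed corners are at about (332,146), (428,112) and (377,266). Next I'll centre the crate for a close look.

```bash
python3 -m crank '[[1,-30,-10,20,0,0,0],[1,-60,-20,40,0,0,0],[1,-88,-28,60,0,0,0],[1,-88,-28,60,0,0,0],[1,-88,-28,60,0,0,0]]'
python3 - <<'E'
from h import *
i=viewer.camera_info("wrist");f=viewer.grab_frame("wrist")
np.save('w2.npy',f); np.save('w2T.npy',i,allow_pickle=True)
cv2.imwrite('pics/w2.png',cv2.resize(f[:288,100:484,::-1],(800,600),interpolation=cv2.INTER_CUBIC))
a=np.load('w1.npy')[60:180,200:310]
cv2.imwrite('pics/w1j.png',cv2.resize(a[...,::-1],(550,600),interpolation=cv2.INTER_CUBIC))
E
```

```text
clock: 1.98
ee_pos: [621.2, 164.8, 207.5]
tcp_rot: [-0.044, 0.999, -0.0, -0.002]
force: [-0.6, -0.8, 0.8]
finger_gap: 1.002
gripper_force: 0.0
```

View pics/w2.png

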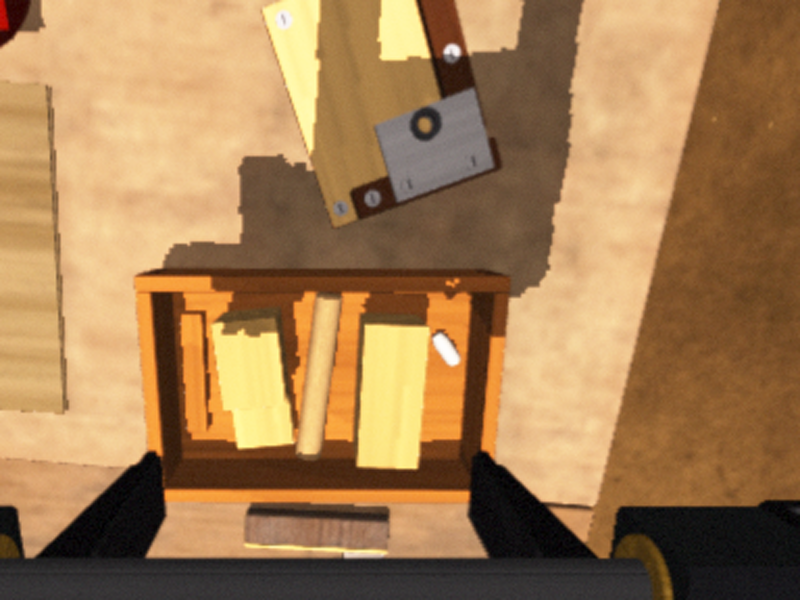

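View pics/w1j.png

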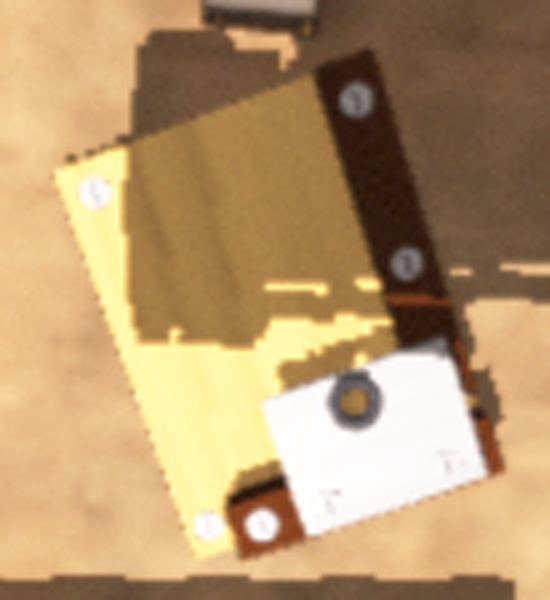

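Left block (210–295, 318–448 in the crop) is the stepped one: its step is at row ~407 and the tongue points away from the robot. I'll compute the poses and zoom on that block.

```bash
cat >> h.py <<'E'
def fit2d(J,W):
    "jig xy -> world xy, rigid; returns yaw, t, residuals"
    J,W=np.array(J,float),np.array(W,float); a,b=J-J.mean(0),W-W.mean(0)
    y=np.arctan2((a[:,0]*b[:,1]-a[:,1]*b[:,0]).sum(),(a*b).sum()); M=np.array([[np.cos(y),-np.sin(y)],[np.sin(y),np.cos(y)]])
    t=W.mean(0)-M@J.mean(0); return y,t,W-(J@M.T+t)
E
python3 - <<'E'
from h import *
i1=np.load('w1T.npy',allow_pickle=True).item(); i2=np.load('w2T.npy',allow_pickle=True).item()
n1=lambda p:np.array(p)/5+[200,60]; n2=lambda p:np.array(p)/2.0833+[100,0]
A=[(-57,-45,15,55,170),(57,-45,15,197,558),(-57,29,15,315,70),(17,-11,43,263,402),(55,-11,43,308,537),(55,39,43,490,472),(17,39,43,447,340)]
B=[(-57,-45,15,262,10),(57,-45,15,335,227),(17,-11,43,375,127),(17,39,43,474,88),(55,39,43,495,163),(55,-11,43,395,203)]
for i,n,S in((i1,n1,A),(i2,n2,B)):
    W=[cast(i,n(s[3:]),s[2])[0,:2] for s in S]; y,t,e=fit2d([s[:2] for s in S],W); print('jig yaw',y.round(3),t.round(1),e.round(1).tolist())
print('block step/tongue',cast(i2,n2([[226,412],[287,403]]),52).round(1).tolist(),cast(i2,n2([[240,448],[295,443]]),26).round(1).tolist())
f=np.load('w2.npy')[145:220,195:250]
cv2.imwrite('pics/w2b.png',cv2.resize(f[...,::-1],(440,600),interpolation=cv2.INTER_CUBIC))
E
```

```text
jig yaw 0.421 [475.4 184.8] [[0.3, 0.1], [-0.4, -0.3], [-0.6, -0.1], [0.3, -0.2], [0.5, -0.4], [-0.8, 0.5], [0.7, 0.3]]
jig yaw 0.431 [475.4 184.1] [[0.5, 0.8], [-1.0, 0.2], [0.9, 0.2], [0.5, 0.2], [-1.6, 0.2], [0.7, -1.5]]
block step/tongue [[646.2, 116.5, 52.0], [638.2, 149.1, 52.0]] [[676.8, 122.5, 26.0], [670.7, 155.1, 26.0]]
```

View pics/w2b.png

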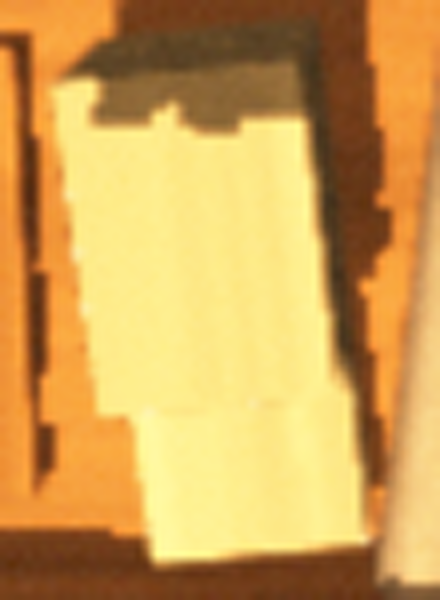

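The zoom shows the heel's top edge at (57,85)–(300,58), the step edge at (98,413)–(335,398) and the tongue end at (152,563)–(365,545).

Run:
```python
from h import *
i2=np.load('w2T.npy',allow_pickle=True).item()
S=[(-40,-17,52,57,85),(-40,17,52,300,58),(8,-17,52,98,413),(8,17,52,335,398),(40,-17,26,152,563),(40,17,26,365,545)]
W=[cast(i2,np.array(s[3:])/8+[195,145],s[2])[0,:2] for s in S]
y,t,e=fit2d([s[:2] for s in S],W); print(y.round(3),t.round(1),e.round(1).tolist())
g=t+np.array([np.cos(y),np.sin(y)])*-16; print('grip',g.round(1))
plan([*g,120],y+np.pi/2); plan([*g,47],y+np.pi/2)
```

```text
0.173 [634.9 130.5] [[0.5, 0.6], [-0.2, -0.3], [-0.7, -0.1], [0.0, -0.4], [0.2, 0.4], [0.1, -0.2]]
grip [619.1 127.8]
t 2.03 tcp [620.8 165.2 208.8] shift [  4.9 -37.2  88.8] tool y yaw 1.66 zaxis [-0.001 -0.    -1.   ]
rotvec [ 0.    -0.001 -0.084]
t 2.03 tcp [620.8 165.2 208.8] shift [  4.8 -37.2 161.8] tool y yaw 1.66 zaxis [-0.001 -0.    -1.   ]
rotvec [ 0.    -0.001 -0.084]
```

```bash
python3 -m crank '[[0.58,2,-18,30,0,0,-0.04],[0.58,5,-37,60,0,0,-0.084],[0.58,5,-37,90,0,0,-0.084],[0.58,5,-37,90,0,0,-0.084],[0.58,5,-37,90,0,0,-0.084]]' 20
python3 - <<'E'
from h import *
plan([619.1,127.8,47],.173+np.pi/2)
E
```

```text
clock: 2.45
ee_pos: [618.9, 128.3, 120.2]
tcp_rot: [-0.087, 0.996, 0.0, -0.0]
force: [-0.0, -0.4, 1.3]
finger_gap: 0.709
gripper_force: 0.0
t 2.45 tcp [618.9 128.3 120.2] shift [-0.2 -0.6 73.2] tool y yaw 1.745 zaxis [-0.001  0.    -1.   ]
rotvec [ 0.    -0.001  0.001]
```

```bash
python3 -m crank '[[0.58,0,0,10,0,0,0],[0.58,0,0,20,0,0,0],[0.58,0,0,38,0,0,0],[0.58,0,0,56,0,0,0],[0.58,0,0,73,0,0,0]]'
python3 -m crank '[[0.58,0,0,0,0,0,0],[0.2,0,0,0,0,0,0],[0.2,0,0,0,0,0,0],[0.2,0,0,0,0,0,0],[0.2,0,0,0,0,0,0]]' 25
```

```text
clock: 2.87
ee_pos: [619.7, 128.4, 46.5]
tcp_rot: [-0.088, 0.996, 0.0, 0.001]
force: [0.5, -0.2, -0.8]
finger_gap: 0.579
gripper_force: 0.0
clock: 3.28
ee_pos: [620.0, 128.0, 47.6]
tcp_rot: [-0.088, 0.996, 0.0, 0.001]
force: [0.2, -1.0, 3.6]
finger_gap: 0.355
gripper_force: 14.4
```

```bash
python3 -m crank '[[0.2,0,0,0,0,0,0],[0.2,0,0,-20,0,0,0],[0.2,0,0,-45,0,0,0],[0.2,0,0,-70,0,0,0],[0.2,0,0,-80,0,0,0]]' 35
python3 -m crank '[[0.2,0,0,0,0,0,0],[0.2,0,0,0,0,0,0],[0.2,0,0,0,0,0,0],[0.2,0,0,0,0,0,0]]'
python3 - <<'E'
from h import *
y=.424; M=np.array([[np.cos(y),-np.sin(y)],[np.sin(y),np.cos(y)]])
# pre-place: 35 mm short of end fence, 12 mm off side fence
for off,z in(((-45,-12),127),((-45,-12),60),((-10,-12),56)):
    p=M@(np.array([1-16,12])+off)+[475.4,184.5]; plan([*p,z],y+np.pi/2); print(p.round(1))
f=viewer.grab_frame("wrist"); cv2.imwrite('pics/w3.png',f[...,::-1])
E
```

```text
clock: 3.7
ee_pos: [620.4, 127.9, 129.7]
tcp_rot: [-0.087, 0.996, 0.0, 0.002]
force: [-0.2, 0.9, -0.9]
finger_gap: 0.354
gripper_force: 34.9
clock: 4.03
ee_pos: [618.9, 127.7, 124.9]
tcp_rot: [-0.087, 0.996, 0.0, -0.001]
force: [1.0, -0.6, -0.4]
finger_gap: 0.356
gripper_force: 34.9
t 4.03 tcp [618.9 127.7 124.9] shift [189.5  66.1  -1.6] tool y yaw 1.746 zaxis [-0.002 -0.    -1.   ]
rotvec [ 0.001 -0.002 -0.249]
[420.7 159.8]
t 4.03 tcp [618.9 127.7 124.9] shift [189.4  66.1  65.4] tool y yaw 1.746 zaxis [-0.002 -0.    -1.   ]
rotvec [ 0.001 -0.002 -0.249]
[420.7 159.8]
t 4.03 tcp [618.9 127.7 124.9] shift [155.5  74.7  69.3] tool y yaw 1.746 zaxis [-0.002 -0.    -1.   ]
rotvec [ 0.001 -0.002 -0.249]
[452.6 174.2]
```

View pics/w3.png

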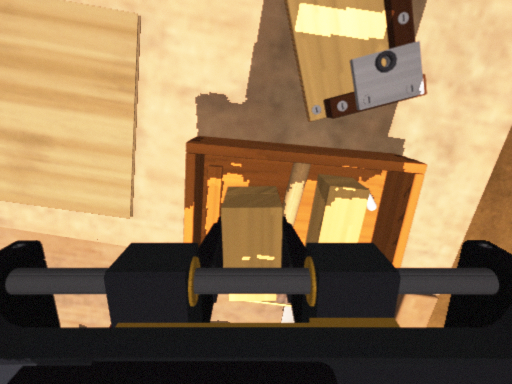

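The block is held level and square (front top edge at (222–282,195)), and the other items are still in the crate. Moving over the jig.

```bash
python3 -m crank '[[0.2,38,13,0,0,0,-0.05],[0.2,76,26,0,0,0,-0.1],[0.2,114,40,0,0,0,-0.15],[0.2,152,53,0,0,0,-0.2],[0.2,189,66,0,0,0,-0.249]]'
python3 -m crank '[[0.2,0,0,0,0,0,0],[0.2,0,0,20,0,0,0],[0.2,0,0,40,0,0,0],[0.2,0,0,50,0,0,0],[0.2,0,0,50,0,0,0]]'
python3 - <<'E'
from h import *
y=.424; M=np.array([[np.cos(y),-np.sin(y)],[np.sin(y),np.cos(y)]])
p=M@(np.array([-15,12])+(-45,-12))+[475.4,184.5]; plan([*p,57],y+np.pi/2)
i=viewer.camera_info("wrist");f=viewer.grab_frame("wrist")
np.save('w4.npy',f); np.save('w4T.npy',i,allow_pickle=True)
cv2.imwrite('pics/w4.png',cv2.resize(f[100:300,130:397,::-1],(800,600),interpolation=cv2.INTER_CUBIC))
E
```

```text
clock: 4.5
ee_pos: [419.5, 159.8, 125.8]
tcp_rot: [-0.212, 0.977, 0.0, -0.001]
force: [0.2, 0.8, -0.2]
finger_gap: 0.354
gripper_force: 34.9
clock: 4.92
ee_pos: [420.9, 159.7, 74.4]
tcp_rot: [-0.21, 0.978, 0.0, -0.002]
force: [0.1, -0.0, -2.2]
finger_gap: 0.356
gripper_force: 34.9
t 4.92 tcp [420.9 159.7  74.4] shift [ 0.1  0.2 17.4] tool y yaw 1.995 zaxis [-0.004 -0.001 -1.   ]
rotvec [ 0.001 -0.004  0.   ]
```

View pics/w4.png

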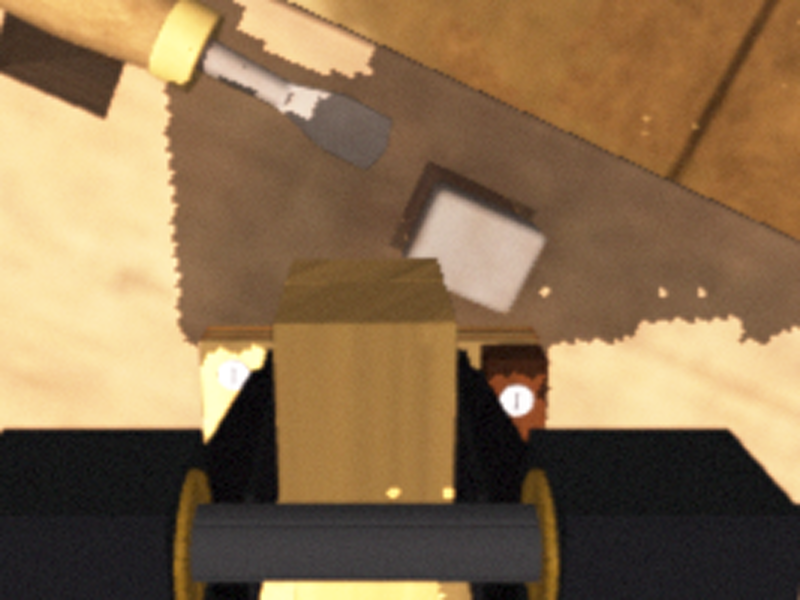

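The block is square to the jig, but a bench dog at crop (475,250) sits near the heel. I'll move forward 17 mm before lowering.

```bash
python3 -m crank '[[0.2,-9,0,0,0,0,0],[0.2,-17,0,0,0.001,-0.004,0],[0.2,-17,0,8,0.001,-0.004,0],[0.2,-17,0,15,0.001,-0.004,0],[0.2,-17,0,18,0.001,-0.004,0]]'
python3 -m crank '[[0.2,0,0,0,0,0,0],[0.2,0,0,0,0,0,0]]'
python3 - <<'E'
from h import *
y=.424; M=np.array([[np.cos(y),-np.sin(y)],[np.sin(y),np.cos(y)]])
p=M@np.array([-15,12])+[475.4,184.5]; plan([*p,54],y+np.pi/2)
E
```

```text
clock: 5.38
ee_pos: [437.0, 166.8, 57.5]
tcp_rot: [-0.211, 0.978, -0.0, 0.002]
force: [-0.0, 0.4, -0.8]
finger_gap: 0.356
gripper_force: 34.9
clock: 5.55
ee_pos: [437.0, 166.8, 58.2]
tcp_rot: [-0.21, 0.978, -0.0, 0.002]
force: [-0.2, -0.2, -0.2]
finger_gap: 0.358
gripper_force: 34.9
t 5.55 tcp [437.  166.8  58.2] shift [-27.3  12.3   4.2] tool y yaw 1.995 zaxis [ 0.003  0.001 -1.   ]
rotvec [-0.001  0.003  0.   ]
```

```bash
python3 -m crank '[[0.2,0,0,2,0,0,0],[0.2,0,0,3,0,0,0],[0.2,-5,0,3,0,0,0],[0.2,-10,0,3,0,0,0],[0.2,-16,0,3,0,0,0]]'
python3 -m crank '[[0.2,0,0,0.5,0,0,0],[0.2,0,0,1,0,0,0],[0.2,0,0,1,0,0,0]]'
python3 - <<'E'
from h import *
y=.424; M=np.array([[np.cos(y),-np.sin(y)],[np.sin(y),np.cos(y)]])
p=M@np.array([-15,12])+[475.4,184.5]; plan([*p,54],y+np.pi/2)
E
```

```text
clock: 5.97
ee_pos: [452.6, 173.7, 55.6]
tcp_rot: [-0.21, 0.978, -0.0, 0.002]
force: [0.7, 0.1, -0.0]
finger_gap: 0.353
gripper_force: 34.9
clock: 6.22
ee_pos: [452.3, 173.7, 54.7]
tcp_rot: [-0.211, 0.978, 0.0, 0.003]
force: [0.6, -0.3, 1.7]
finger_gap: 0.356
gripper_force: 34.9
t 6.22 tcp [452.3 173.7  54.7] shift [-10.5  12.4   0.7] tool y yaw 1.995 zaxis [ 0.005  0.001 -1.   ]
rotvec [-0.001  0.005  0.   ]
```

```bash
python3 -m crank '[[0.2,0,0,0.5,0,0,0],[0.2,0,3,0.8,0,0,0],[0.2,0,6,0.8,0,0,0],[0.2,0,9,0.8,0,0,0],[0.2,0,10,0.8,0,0,0]]'
python3 -m crank '[[0.2,0,0.5,0,0,0,0],[0.2,0,1,0,0,0,0],[0.2,0,1.5,0,0,0,0]]'
python3 -m crank '[[0.2,0,0.5,0,0,0,0],[0.2,0,1,0,0,0,0],[0.2,0,1.5,0,0,0,0]]'
```

```text
clock: 6.63
ee_pos: [448.6, 182.6, 54.6]
tcp_rot: [-0.211, 0.978, -0.0, 0.003]
force: [1.8, -5.3, 11.6]
finger_gap: 0.353
gripper_force: 35.0
clock: 6.88
ee_pos: [448.1, 183.8, 54.6]
tcp_rot: [-0.211, 0.978, -0.0, 0.003]
force: [2.6, -5.2, 12.4]
finger_gap: 0.358
gripper_force: 35.0
clock: 7.13
ee_pos: [447.5, 185.1, 54.6]
tcp_rot: [-0.211, 0.978, -0.0, 0.003]
force: [1.8, -3.5, 12.2]
finger_gap: 0.355
gripper_force: 35.0
```

```bash
python3 -m crank '[[0.2,0,0.5,0,0,0,0],[0.2,0,1,0,0,0,0],[0.2,0,1,0,0,0,0]]'
python3 -m crank '[[0.2,0,0.5,0,0,0,0],[0.2,0,1,0,0,0,0],[0.2,0,1,0,0,0,0]]'
```

```text
clock: 7.38
ee_pos: [447.2, 185.8, 54.6]
tcp_rot: [-0.211, 0.978, -0.0, 0.003]
force: [3.2, -6.8, 12.0]
finger_gap: 0.353
gripper_force: 35.0
clock: 7.63
ee_pos: [447.0, 186.0, 54.6]
tcp_rot: [-0.21, 0.978, -0.001, 0.003]
force: [5.1, -16.8, 12.5]
finger_gap: 0.356
gripper_force: 35.0
```

```bash
python3 -m crank '[[0.2,-2,0,0,0,0,0],[0.2,-4,0,0,0,0,0],[0.2,-6,0,0,0,0,0],[0.2,-8,0,0,0,0,0],[0.2,-8,0,0,0,0,0]]'
python3 -m crank '[[0.2,-1,0,0,0,0,0],[0.2,-1.5,0,0,0,0,0],[0.2,-1.5,0,0,0,0,0]]'
python3 - <<'E'
from h import *
y=.424; M=np.array([[np.cos(y),-np.sin(y)],[np.sin(y),np.cos(y)]])
p=M@np.array([-15,12])+[475.4,184.5]; plan([*p,54],y+np.pi/2); print(M.T@r.get_obs()['force'][:2])
E
```

```text
clock: 8.05
ee_pos: [450.0, 187.5, 54.2]
tcp_rot: [-0.211, 0.977, -0.001, -0.002]
force: [-9.6, -31.4, 25.2]
finger_gap: 0.355
gripper_force: 35.0
clock: 8.3
ee_pos: [451.0, 187.9, 54.2]
tcp_rot: [-0.211, 0.978, -0.001, -0.002]
force: [-12.1, -32.5, 25.5]
finger_gap: 0.358
gripper_force: 35.0
t 8.3 tcp [451.  187.9  54.2] shift [-5.8 -1.2  0.1] tool y yaw 1.996 zaxis [-0.004 -0.004 -1.   ]
rotvec [-0.002 -0.005  0.001]
[-24.41018414 -24.63001698]
```

```bash
python3 -m crank '[[0.2,0,-0.6,-0.8,0,0,0],[0.2,0,-1.2,-1.5,0,0,0],[0.2,0,-1.2,-1.5,0,0,0]]'
python3 -m crank '[[0.2,-1,0,0,0,0,0],[0.2,-2,0,0,0,0,0],[0.2,-3,0,0,0,0,0],[0.2,-3,0,0,0,0,0]]'
python3 - <<'E'
from h import *
y=.424; M=np.array([[np.cos(y),-np.sin(y)],[np.sin(y),np.cos(y)]])
p=M@np.array([-15,12])+[475.4,184.5]; plan([*p,54],y+np.pi/2); print(M.T@r.get_obs()['force'][:2])
E
```

```text
clock: 8.55
ee_pos: [454.6, 189.4, 55.3]
tcp_rot: [-0.21, 0.978, -0.0, 0.002]
force: [0.1, -7.4, 1.6]
finger_gap: 0.354
gripper_force: 35.0
clock: 8.88
ee_pos: [457.1, 190.5, 54.9]
tcp_rot: [-0.211, 0.978, -0.0, 0.001]
force: [0.6, -8.7, 0.3]
finger_gap: 0.354
gripper_force: 35.0
t 8.88 tcp [457.1 190.5  54.9] shift [ 0.8 -1.   0.9] tool y yaw 1.995 zaxis [ 0.002 -0.    -1.   ]
rotvec [-0.001  0.002  0.001]
[-3.00001397 -8.18196414]
```

```bash
python3 -m crank '[[0.2,-0.7,0,0,0,0,0],[0.2,-1.4,0,0,0,0,0],[0.2,-1.4,0,0,0,0,0]]'
python3 -m crank '[[0.2,-0.7,0,0,0,0,0],[0.2,-1.4,0,0,0,0,0],[0.2,-1.4,0,0,0,0,0]]'
python3 - <<'E'
from h import *
y=.424; M=np.array([[np.cos(y),-np.sin(y)],[np.sin(y),np.cos(y)]])
p=M@np.array([-15,12])+[475.4,184.5]; plan([*p,54],y+np.pi/2); print(M.T@r.get_obs()['force'][:2])
E
```

```text
clock: 9.13
ee_pos: [458.3, 191.1, 54.9]
tcp_rot: [-0.211, 0.978, -0.0, 0.001]
force: [0.3, -8.8, -0.8]
finger_gap: 0.354
gripper_force: 35.0
clock: 9.38
ee_pos: [458.7, 191.3, 54.9]
tcp_rot: [-0.211, 0.978, -0.001, -0.0]
force: [-4.3, -12.7, 2.9]
finger_gap: 0.354
gripper_force: 35.0
t 9.38 tcp [458.7 191.3  54.9] shift [ 2.5 -1.1  0.9] tool y yaw 1.996 zaxis [ 0.    -0.001 -1.   ]
rotvec [-0.001 -0.     0.001]
[-9.16339108 -9.83599506]
```

```bash
python3 -m crank '[[0.2,-0.5,0,0.3,0,0,0],[0.2,-1,0.4,0.7,0,0,0],[0.2,-1.3,0.4,0.7,0,0,0],[0.2,-1.3,0.4,0.7,0,0,0],[0.2,-1.3,0.4,0.7,0,0,0]]'
python3 - <<'E'
from h import *
y=.424; M=np.array([[np.cos(y),-np.sin(y)],[np.sin(y),np.cos(y)]])
p=M@np.array([-15,12])+[475.4,184.5]; plan([*p,54],y+np.pi/2); o=r.get_obs();print(M.T@o['force'][:2],o['force'][2],M.T@o['wrist_torque'][:2],o['wrist_torque'])
f=viewer.grab_frame("wrist"); i=viewer.camera_info("wrist");np.save('w5.npy',f); np.save('w5T.npy',i,allow_pickle=True)
cv2.imwrite('pics/w5.png',cv2.resize(f[100:300,130:397,::-1],(800,600),interpolation=cv2.INTER_CUBIC))
E
```

```text
clock: 9.8
ee_pos: [458.7, 191.4, 54.5]
tcp_rot: [-0.211, 0.978, -0.001, -0.001]
force: [-8.6, -21.5, 13.9]
finger_gap: 0.355
gripper_force: 35.0
t 9.8 tcp [458.7 191.4  54.5] shift [ 2.6 -1.1  0.5] tool y yaw 1.996 zaxis [-0.002 -0.002 -1.   ]
rotvec [-0.001 -0.003  0.001]
[-16.62824954 -16.04638644] 13.861354455850735 [-2.95262394  2.79200346] [-3.8398277   1.33003558 -0.07712581]
```

View pics/w5.png

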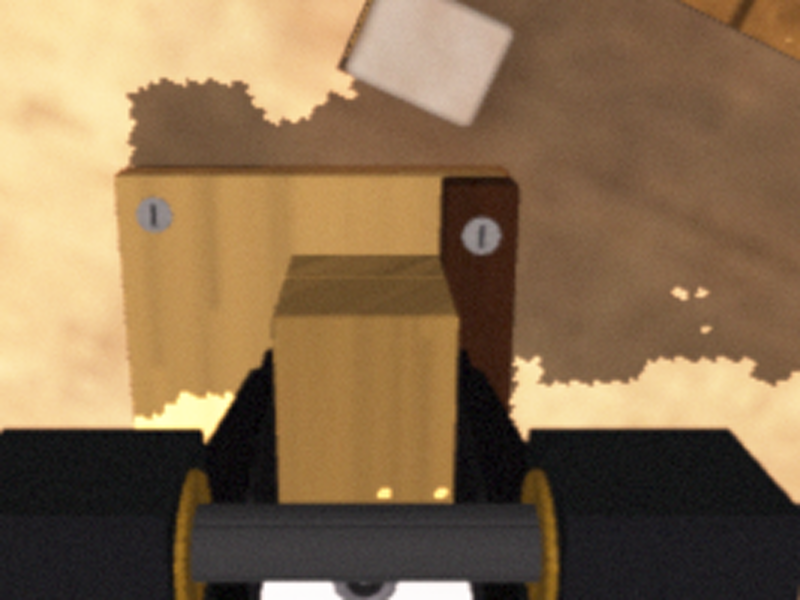

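The heel's bottom edge is at (290–441,256), and its +y corner meets the side fence face (x≈442). I'll check these numerically.

```bash
python3 - <<'E'
from h import *
i=np.load('w5T.npy',allow_pickle=True).item(); y=.424; M=np.array([[np.cos(y),-np.sin(y)],[np.sin(y),np.cos(y)]])
P=cast(i,np.array([[290,256],[441,256],[117,175],[443,178]])/2.996+[130,100],15)[:,:2]
print(((P-[475.4,184.5])@M).round(1).tolist())
E
python3 -m crank '[[0.2,0,0,0,0,0,0],[0.2,0,0,0,0,0,0],[0.2,0,0,0,0,0,0],[0.2,0,0,0,0,0,0],[0.2,0,0,0,0,0,0]]'
```

```text
[[-38.4, -5.7], [-38.4, 29.3], [-57.3, -44.4], [-56.7, 29.3]]
clock: 10.27
ee_pos: [458.7, 191.3, 54.5]
tcp_rot: [-0.211, 0.978, -0.001, -0.001]
force: [-8.3, -21.2, 13.5]
finger_gap: 0.356
gripper_force: 35.0
```

```bash
python3 -m crank '[[0.2,-0.5,0,-0.3,0,0,0],[0.2,-1,0,-0.4,0,0,0],[0.2,-1.2,0,-0.4,0,0,0],[0.2,-1.2,0,-0.4,0,0,0],[0.2,-1.2,0,-0.4,0,0,0]]'
python3 - <<'E'
from h import *
plan([458.7,191.4,54]); o=r.get_obs();y=.424; M=np.array([[np.cos(y),-np.sin(y)],[np.sin(y),np.cos(y)]]);print(M.T@o['force'][:2],o['force'][2])
E
```

```text
clock: 10.68
ee_pos: [458.8, 191.4, 54.5]
tcp_rot: [-0.211, 0.977, -0.001, -0.002]
force: [-12.6, -22.7, 11.6]
finger_gap: 0.358
gripper_force: 35.0
t 10.68 tcp [458.8 191.4  54.5] shift [0.1 0.  0.5] tool y yaw 1.996 zaxis [-0.004 -0.003 -1.   ]
[-20.81037378 -15.4725872 ] 11.637018957410257
```

```bash
python3 -c "
from workcell import workorder
print(workorder.job_done())"
```

```text
the job is handed in; nothing more can be done
None
```

I handed the job in at about 10.7 s, and the judging result was not shown. The lapped block lies flat on the jig with its tongue under the bush plate, gripped at 35 N, and the wrist reads about 21 N of push toward the end fence and 15 N toward the side fence, part of which bed and fence friction may carry.

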